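# Load the long tube cassette into the reader dock

### The arm

A 6-joint arm with a two-finger parallel gripper is mounted at the origin on the work surface. World frame = base frame: x ahead of the robot, y to its left, z up, the work surface at z = 0. Lengths are in mm, angles in rad, forces in N, time in s.
With the tool pointing down it reaches from about 275 to 750 mm from the base axis. Payload 10.2 kg.
Tool frame: the origin (TCP) lies at the centre of the arm's flange, where the gripper is bolted on; the fingertips stand 166 mm ahead of it and the grasp point (between the pads) lies 147 mm ahead of it (r.tip_reach is the distance from the TCP to the fingertips, in mm); z points along the fingers, y is the line along which they close (so a half turn about z gives the same grasp; the last joint's range is limited). The gripper opens to 88 mm and grips with 3 to 60 N. Pads are 18 mm wide; open, the fingers measure 123 mm over their backs; the gripper's body (75 mm by 187 mm) begins 45 mm behind the grasp point.
Start: joints at [-1.56, 0.313, 1.498, -0, 1.331, -0.223], TCP at [121.616, -510.727, 404.72] pointing down, gripper open.
Joint ranges: [-2.94, 2.94], [-0.97, 2.17], [0.19, 2.56], [-1.23, 4.37], [0.02, 3.11], [-2.88, 2.88]. Speed limits (rad/s): [2.39, 2.39, 3.01, 3.14, 3.14, 3.14].

### API

Orientations are given as a unit quaternion [x, y, z, w].
In Python, from cell import r gives the robot as it stands.
- The arm moves only by the tool drive_tool, never from a script. Its argument "steps" is a list that holds one entry, the list of rows, each a list of 5 numbers: the shift along the world's x, y, z in m, then the turn about the world's z in rad, then the finger opening in m, from 0 to 0.0881. A call has 1 to 8 rows; each row is the pose to reach, as a shift and turn from the pose commanded when the call began; what a row does not reach only later rows make up. A row lasts 1/10 s, in which the tool goes at most 50 mm and 8.59 degrees, less where a joint would pass 70% of its speed; a pose out of reach is approached as far as the arm can. A call with a gripper value outside its range is refused whole. The fingers move at their own pace and stop on an object; the grip force is fixed at half the most. Time passes only in rows, so rows that repeat a pose let the fingers close. It gives the time, the measured TCP pose, the force, the opening and the grip force at its end, in the units of the state.
- r.read_state(): the state, without advancing time (a new reading comes with each control period).
- r.camera(name): name is "scene" or "top" or "wrist"; returns a dict with "img" (480x640x3 uint8, red, green, blue), "fx", "fy", "cx", "cy" (pixels), "rvec" (rotation vector, rad) and "tvec" (3), from world to camera coordinates, as OpenCV has them; the wrist camera has in their place "tool_from_camera" (4x4, takes a point from camera to tool coordinates, whose origin is the TCP and whose axes are the flange's). Camera axes: x right, y down, z forward; pixel columns grow to the right and rows downward; lengths in mm; the calibration is good to about 2 mm. A picture is of the moment at which its call begins: read the wrist's pose just before it. There is no depth.
- r.close_job(): hands the job in; it is judged then, once.
The state is a dict: "time": time; "joint_pos": joint angles; "joint_vel": joint speeds; "joint_torque": joint torques, N m; "tcp_pos": TCP position; "tool_rot": TCP orientation; "contact_force": force on the tool from outside, world axes, zero at the start; "ft_torque": the same for the moment, N m; "opening": opening from 0.0 (shut) to 1.0 (fully open); "gripper_force": force on a finger pad.
Only numpy, scipy, OpenCV 4.12 (cv2) and the standard library are available. Lean on these libraries where they do the work, as an engineer would, in place of code of your own. Each camera call takes 0.05 s, during which the arm holds its last target. There are 200 camera calls.

### The job

Load the long tube cassette upright into the bay of the reader dock and press it down once, all the way to the bottom stop, so that when you let go the push-push catch holds it down. Leave the short cassette where it stands.

Things in the scene. Friction and masses are not known exactly. Their poses are not given: they have to be found in the camera images.
- long_cassette: Cassette to load, loose, upright: blue/black block 60 (x) x 34 (y) x 50 high, four white tube caps (9 across, 6 high) near the corners of its top; in the middle a black grip fin 20 (x) x 12 (y), 34 high (84 overall). About 0.11 kg. Origin: centre of underside; z up, x along its length; either way round is the same. Pick by the fin, closing along y.
- short_cassette: Bystander, loose, upright: same colours, width, height and fin as the long cassette, but its block is only 36 long (x) and has no tube caps. Origin: centre of underside; z up. Leave it.
- bay_mouth (a point): Centre of the bay's mouth at the rim, on top of the fixed white dock (150 x 132 x 85 high; low control deck at -x). Bay: vertical shaft 70 (x) x 46 (y), flared 10 wider on every side over its top 10. Carriage top 26 below the rim when up. z up; the cassette goes in with its x along this x, either way; block top then 24 above the rim, caught 10, at bottom stop 1.
- bay (a joint): Press depth of the sprung carriage (m): 0 up, 0.023 bottom stop, 0.013 to 0.014 held by the push-push catch. Spring 5 N (up) to 8 N (bottom), up to 13 N as the catch engages; it carries the cassette. Pressed to within 1 mm of the bottom and let rise, it is caught; pressed less it springs up; pressed to the bottom again it is freed. Press the gripped cassette or its fin's top.

How it is judged (in metres and radians):
At the end, for the whole second after the job is handed in: The long cassette stands upright (10 degrees) and still in the bay, within 12 mm of its centre and 20 degrees of its length, held by the catch with the carriage 10 to 18 mm down (underside 34 to 46 mm below the rim); the short one is upright within 30 mm of its start (value of joint bay between 0.01 and 0.018 m and horizontal distance between long_cassette and bay_mouth below 0.012 m and z of long_cassette in the frame of bay_mouth between -0.046 and -0.034 m and angle between the x axis of long_cassette and the x axis of bay_mouth, either way round below 0.35 rad and angle between each of long_cassette, short_cassette's own z axis and vertical below 0.17 rad and linear speed of long_cassette below 0.02 m/s and distance of short_cassette from where it was at the start of the episode below 0.03 m); the robot touches nothing.
It fails at once if the short cassette is carried off or knocked away (moved more than 30 mm) (distance of short_cassette from where it was at the start of the episode above 0.03 m).
It also fails if it takes over 35 s, if anything falls off the work surface, if the arm or the gripper's body presses on something with over 40 N, if the wrist force passes 120 N, or if a joint passes its speed limit or range.

## Working session

There is one attempt and no reset: what is moved stays moved. The work goes in short steps, Python scripts to look and compute and a tool call to move; the robot and the scene stay as the last step left them, time stands still between calls to the robot, and variables do not carry over. Pictures are saved under pics/ and viewed, at most 10 in all, crops included, and the job is handed in when it is done.

Besides the shell and the picture viewer there is one more tool, called as name(argument=value, ...) on one line, values as JSON. drive_tool: Moves the arm, as the interface text tells. Its arguments: {"type":"object","properties":{"steps":{"type":"array"}},"required":["steps"]}

```bash
mkdir -p pics
python3 - <<'E'
from cell import r
import cv2,pickle,numpy as np
d={n:r.camera(n) for n in("top","scene")}
pickle.dump(d,open('d.pkl','wb'))
for n in d: cv2.imwrite(f'pics/{n}.png',d[n]['img'][:,:,::-1])
s=r.read_state();print(s['time'],s['tcp_pos'],s['tool_rot'],s['opening'])
for n in d: print({k:v for k,v in d[n].items() if k!='img'})
E
```

```text
0.1 [ 121.62014817 -510.69622539  404.2224946 ] [ 9.93174691e-01  1.16634931e-01  6.55275205e-05 -5.67552762e-04] 1.0004509039173266
{'fx': 582.4087645016652, 'fy': 582.4087645016652, 'cx': 311.20931935863206, 'cy': 234.8140945036905, 'rvec': array([ 2.13815487, -2.20148026,  0.1273776 ]), 'tvec': array([-41.223675  , 534.80198654, 987.96911725])}
{'fx': 523.1857860222583, 'fy': 523.1857860222583, 'cx': 324.72475143661234, 'cy': 245.4384124003531, 'rvec': array([ 1.90474812,  1.57028298, -0.61289373]), 'tvec': array([ -77.81309719, -296.99506962, 1425.81723772])}
```

View pics/top.png

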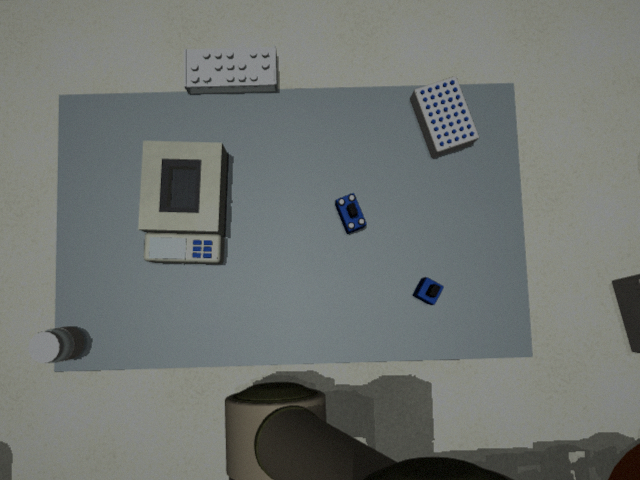

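View pics/scene.png

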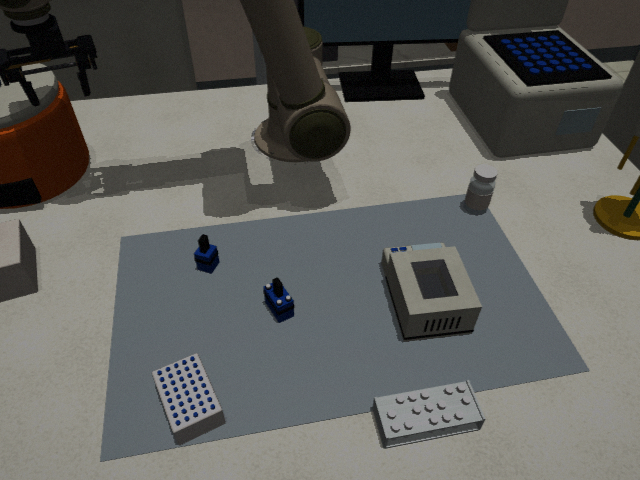

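The top view shows the long cassette with four caps near (351,213), the short one near (429,291), and the bay mouth, dark with its flare, near (180,186). The deck is below the bay, on the robot's side. The scene view agrees.

```bash
cat > h.py <<'E'
import numpy as np,cv2
def cast(c,uv,z):
    R=cv2.Rodrigues(c['rvec'])[0];K=np.array([[c['fx'],0,c['cx']],[0,c['fy'],c['cy']],[0,0,1]])
    o=-R.T@c['tvec'];uv=np.atleast_2d(np.array(uv,float))
    d=(R.T@np.linalg.inv(K)@np.c_[uv,np.ones(len(uv))].T).T
    return o+d*((z-o[2])/d[:,2])[:,None]
E
python3 - <<'E'
import pickle,cv2,numpy as np
from h import cast
d=pickle.load(open('d.pkl','rb'))
def comps(m,off,mn):
    n,l,s,c=cv2.connectedComponentsWithStats(m.astype(np.uint8))
    return [(s[i,4],c[i]+off,np.argwhere(l==i)[:,::-1]+off) for i in range(1,n) if s[i,4]>=mn]
for n,rois in (("top",dict(long=(325,185,380,240),short=(405,270,450,310),bay=(150,150,210,222))),("scene",dict(long=(255,270,300,325),short=(185,230,225,275),bay=(405,255,465,305)))):
    c=d[n]; im=c['img'].astype(int)
    for k,(a,b,e,f) in rois.items():
        p=im[b:f,a:e]; off=np.array([a,b]); mx=p.max(2)
        if k=='bay':
            for th in (70,100):
                q=max(comps(mx<th,off,100),key=lambda t:t[0]);rc=cv2.minAreaRect(q[2].astype(np.float32))
                w=cast(c,cv2.boxPoints(rc),85);print(n,k,th,q[0],'centre',w.mean(0).round(1),'\n',w.round(1))
        else:
            if k=='long':
                for q in comps(p.min(2)>110,off,4):
                    print(n,'cap',q[0],q[1].round(1),cast(c,q[1],56)[0].round(1))
            for q in comps((mx<45),off,15): print(n,k,'dark',q[0],q[1].round(1),cast(c,q[1],84)[0].round(1))
            q=max(comps((p[:,:,2]-p[:,:,0]>40),off,20),key=lambda t:t[0]);print(n,k,'blue',q[0],q[1].round(1),cast(c,q[1],50)[0].round(1))
    if n=='top':
        q=max(comps(im[130:238,130:235].min(2)>140,np.array([130,130]),500),key=lambda t:t[0])
        w=cast(c,cv2.boxPoints(cv2.minAreaRect(q[2].astype(np.float32))),85);print('dock top',w.mean(0).round(1),'\n',w.round(1))
for n in d:
    a,b,e,f=dict(top=(130,130,240,275),scene=(370,235,490,345))[n]
    cr=[d[n]['img'][b:f,a:e]]
    a,b,e,f=dict(top=(320,180,460,315),scene=(180,225,310,330))[n]
    cr.append(d[n]['img'][b:f,a:e])
    cv2.imwrite(f'pics/{n}_crop.png',np.hstack([cv2.resize(x,(395,500),interpolation=2) for x in cr])[:,:,::-1])
E
```

```text
top cap 4 [330.5 189.5] [607.6 -91.9  56. ]
top cap 16 [327.3 196.4] [595.9 -86.1  56. ]
top cap 6 [333.5 196.8] [594.8 -96.6  56. ]
top cap 14 [351.4 197.2] [ 593.2 -127.2   56. ]
top cap 14 [341.4 201.2] [ 586.8 -109.8   56. ]
top cap 378 [333.1 226.7] [543.4 -94.2  56. ]
top cap 4 [363.8 208.5] [ 573.1 -147.6   56. ]
top cap 14 [369.2 218.8] [ 555.1 -156.3   56. ]
top cap 14 [361.4 220.7] [ 552.2 -142.7   56. ]
top cap 15 [350.7 224.7] [ 545.8 -124.2   56. ]
top cap 18 [368.8 228.3] [ 538.7 -154.9   56. ]
top cap 9 [375.2 225.8] [ 542.8 -166.    56. ]
top cap 76 [367.1 235.2] [ 527.1 -151.5   56. ]
top cap 4 [375.8 230. ] [ 535.5 -166.6   56. ]
top cap 6 [355.2 235.5] [ 527.1 -131.2   56. ]
top long dark 115 [346.2 220.7] [ 549.2 -114.9   84. ]
top long dark 116 [351.7 210.2] [ 566.6 -124.7   84. ]
top long blue 347 [350.3 212.3] [ 568.1 -124.9   50. ]
top short dark 111 [420. 291.] [ 429.8 -231.5   84. ]
top short dark 128 [432.4 290.4] [ 430.3 -251.8   84. ]
top short blue 279 [428.6 290.7] [ 430.2 -252.6   50. ]
top bay 70 2041 centre [616.3 159.8  85. ] 
 [[574.2 194.3  85. ]
 [663.3 190.   85. ]
 [658.3 125.   85. ]
 [569.3 130.   85. ]]
top bay 100 2137 centre [616.9 159.7  85. ] 
 [[574.  195.   85. ]
 [664.8 190.6  85. ]
 [659.7 124.   85. ]
 [568.9 129.1  85. ]]Traceback (most recent call last):
  File "<stdin>", line 22, in <module>
ValueError: max() iterable argument is empty
```

Caps form a 44 × 18.5 rectangle centred at (569.5, -126) with yaw of about 0.35. The bay measures 90 × 66 as expected, centred at (616.5, 160) with yaw of about -0.055. I'll move above the cassette.

drive_tool(steps=[[[0.448,0.385,-0.08,0.116,0.088],[0.448,0.385,-0.08,0.116,0.088],[0.448,0.385,-0.08,0.116,0.088],[0.448,0.385,-0.08,0.116,0.088],[0.448,0.385,-0.08,0.116,0.088],[0.448,0.385,-0.08,0.116,0.088],[0.448,0.385,-0.08,0.116,0.088],[0.448,0.385,-0.08,0.116,0.088]]])

```text
time: 0.9
tcp_pos: [423.5, -250.7, 350.7]
tool_rot: [0.985, 0.174, -0.0, -0.0]
contact_force: [0.0, -1.5, -0.2]
opening: 0.995
gripper_force: 0.0
```

drive_tool(steps=[[[0.12,0.103,-0.02,0,0.088],[0.12,0.103,-0.02,0,0.088],[0.12,0.103,-0.02,0,0.088],[0.12,0.103,-0.02,0,0.088],[0.12,0.103,-0.02,0,0.088],[0.12,0.103,-0.02,0,0.088],[0.12,0.103,-0.02,0,0.088],[0.12,0.103,-0.02,0,0.088]]])

```text
time: 1.7
tcp_pos: [541.6, -150.4, 331.4]
tool_rot: [0.985, 0.173, 0.0, 0.0]
contact_force: [-0.5, 0.3, 0.9]
opening: 0.998
gripper_force: 0.0
```

Run:
```python
from cell import r
import cv2,numpy as np,pickle
from scipy.spatial.transform import Rotation as Ro
s=r.read_state();c=r.camera('wrist')
T=np.eye(4);T[:3,:3]=Ro.from_quat(s['tool_rot']).as_matrix();T[:3,3]=s['tcp_pos']
W=np.linalg.inv(T@c['tool_from_camera'])
c['rvec']=cv2.Rodrigues(W[:3,:3])[0];c['tvec']=W[:3,3]
pickle.dump(c,open('w.pkl','wb'));cv2.imwrite('pics/w1.png',c['img'][:,:,::-1])
print(s['time'],s['tcp_pos'],Ro.from_quat(s['tool_rot']).as_matrix()[:,0],s['joint_pos'])
p=cv2.projectPoints(np.array([[569.5,-126,84.]]),c['rvec'],c['tvec'],np.array([[c['fx'],0,c['cx']],[0,c['fy'],c['cy']],[0,0,1]]),None)[0];print(p)
```

```text
1.7 [ 541.60050382 -150.41327483  331.41474736] [9.40038643e-01 3.41067883e-01 2.21013580e-04] [-4.79285851e-01  4.58289281e-01  1.48677131e+00 -1.13980531e-04
  1.19609016e+00  7.43499541e-01]
[[[298.27969485 198.22779059]]]
```

View pics/w1.png

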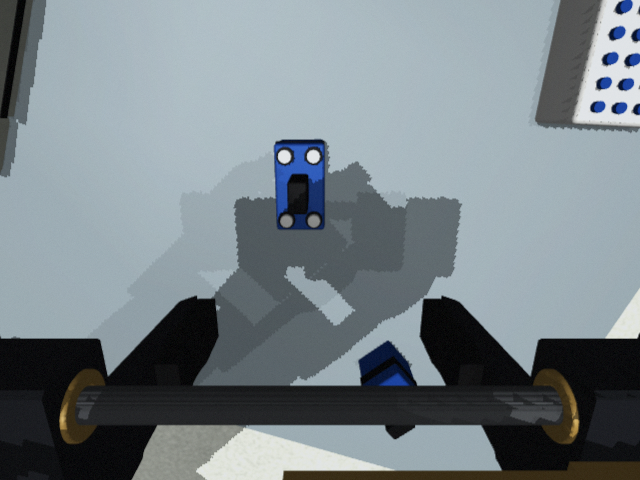

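The wrist view shows the four caps at (285,156), (314,156), (287,221) and (314,221). The fin top is at about (298,198), exactly where the measured point projects, and the cassette is aligned with the gripper. Next is the descent and grasp.

drive_tool(steps=[[[0.028,0.0245,-0.02,0.005,0.088],[0.028,0.0245,-0.05,0.005,0.088],[0.028,0.0245,-0.08,0.005,0.088],[0.028,0.0245,-0.1,0.005,0.088],[0.028,0.0245,-0.107,0.005,0.088],[0.028,0.0245,-0.107,0.005,0.06],[0.028,0.0245,-0.107,0.005,0.03],[0.028,0.0245,-0.107,0.005,0.02]]])

```text
time: 2.55
tcp_pos: [570.5, -125.1, 225.4]
tool_rot: [0.984, 0.176, 0.001, 0.001]
contact_force: [0.0, 1.1, 0.7]
opening: 0.749
gripper_force: 0.0
```

drive_tool(steps=[[[0,0,0,0,0.0],[0,0,0,0,0.0],[0,0,0,0,0.0],[0,0,0,0,0.0],[0,0,0,0,0.0],[0,0,0,0,0.0]]])

```text
time: 3.15
tcp_pos: [570.2, -124.9, 224.0]
tool_rot: [0.984, 0.176, -0.0, -0.0]
contact_force: [0.3, -0.1, -0.2]
opening: 0.205
gripper_force: 0.0
```

drive_tool(steps=[[[0,0,0,0,0.0],[0,0,0,0,0.0],[0,0,0,0,0.0],[0,0,0,0,0.0]]])

```text
time: 3.55
tcp_pos: [570.2, -124.9, 223.9]
tool_rot: [0.984, 0.176, -0.0, -0.0]
contact_force: [-0.8, 0.5, -1.3]
opening: 0.131
gripper_force: 29.9
```

drive_tool(steps=[[[0,0,0.04,0,0],[0,0,0.08,0,0],[0,0,0.12,0,0],[0.01,0.04,0.125,-0.08,0],[0.018,0.08,0.125,-0.16,0],[0.024,0.12,0.125,-0.24,0],[0.03,0.16,0.125,-0.32,0],[0.036,0.2,0.125,-0.4,0]]])

```text
time: 4.35
tcp_pos: [606.2, 76.8, 348.9]
tool_rot: [1.0, -0.024, -0.0, -0.0]
contact_force: [1.0, -0.9, -1.1]
opening: 0.134
gripper_force: 29.9
```

drive_tool(steps=[[[0.006,0.04,0,0,0],[0.01,0.07,0,0,0],[0.01,0.085,0,0,0],[0.01,0.085,0,0,0],[0.01,0.085,0,0,0],[0.01,0.085,0,0,0]]])

```text
time: 4.95
tcp_pos: [616.4, 158.6, 349.1]
tool_rot: [1.0, -0.023, -0.0, 0.0]
contact_force: [-0.1, 0.3, -1.1]
opening: 0.129
gripper_force: 29.9
```

```bash
cat > look.py <<'E'
import sys,cv2,numpy as np
from cell import r
from scipy.spatial.transform import Rotation as Ro
s=r.read_state();t=sys.argv[1];out=[]
print(s['time'],s['tcp_pos'],Ro.from_quat(s['tool_rot']).as_matrix()[:2,0],s['contact_force'],s['opening'],s['gripper_force'])
for n,(a,b,e,f) in dict(top=(130,130,240,275),scene=(370,175,490,345)).items():
    out.append(cv2.resize(r.camera(n)['img'][b:f,a:e],(390,540),interpolation=cv2.INTER_CUBIC))
cv2.imwrite(f'pics/{t}.png',np.hstack(out)[:,:,::-1])
E
python3 look.py a1
```

```text
4.95 [616.35804982 158.58295706 349.10449288] [ 0.99889943 -0.04690333] [-0.11024212  0.34304867 -1.13285365] 0.12916877320509448 29.92217440973036
```

View pics/a1.png

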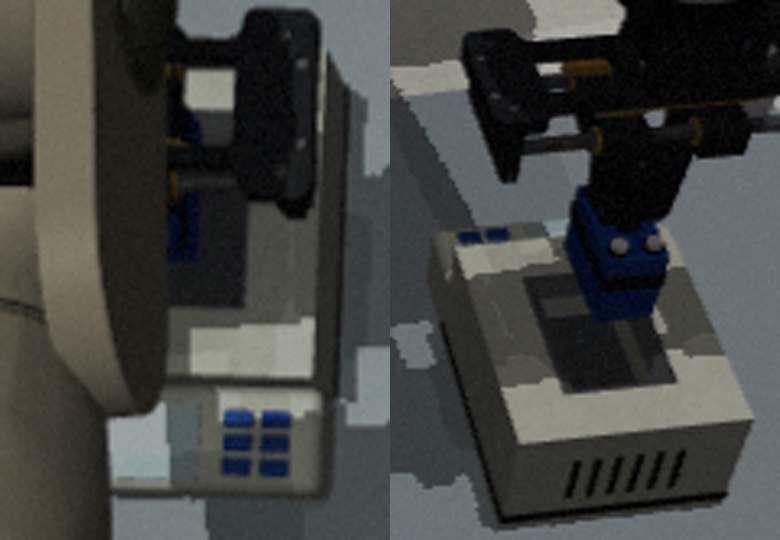

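The cassette is gripped upright above the bay. Its front is visible with caps at (620,245) and (655,243) in the right half, and it looks square to the mouth. I'll lower it into the shaft.

drive_tool(steps=[[[0,0.001,-0.02,0,0],[0,0.001,-0.035,0,0],[0,0.001,-0.045,0,0],[0,0.001,-0.055,0,0],[0,0.001,-0.06,0,0],[0,0.001,-0.06,0,0]]])

```text
time: 5.65
tcp_pos: [616.2, 161.0, 288.6]
tool_rot: [1.0, -0.023, -0.0, 0.0]
contact_force: [0.2, 0.2, -1.6]
opening: 0.133
gripper_force: 29.9
```

drive_tool(steps=[[[0,0,-0.006,0,0],[0,0,-0.012,0,0],[0,0,-0.018,0,0],[0,0,-0.018,0,0]]])

```text
time: 6.05
tcp_pos: [616.5, 161.1, 271.1]
tool_rot: [1.0, -0.023, 0.001, -0.0]
contact_force: [2.2, -0.8, 4.0]
opening: 0.133
gripper_force: 29.9
```

drive_tool(steps=[[[0,0,-0.004,0,0],[0,0,-0.008,0,0],[0,0,-0.01,0,0],[0,0,-0.01,0,0]]])

```text
time: 6.45
tcp_pos: [616.5, 161.1, 261.7]
tool_rot: [1.0, -0.023, 0.001, -0.0]
contact_force: [2.3, -0.4, 6.1]
opening: 0.131
gripper_force: 29.9
```

drive_tool(steps=[[[0,0,-0.001,0,0],[0,0,-0.001,0,0]]])

```text
time: 6.65
tcp_pos: [616.5, 161.1, 260.9]
tool_rot: [1.0, -0.023, 0.001, -0.0]
contact_force: [0.9, -1.3, 4.5]
opening: 0.133
gripper_force: 29.9
```

drive_tool(steps=[[[0,0,-0.001,0,0],[0,0,-0.001,0,0]]])

```text
time: 6.85
tcp_pos: [616.5, 161.1, 259.9]
tool_rot: [1.0, -0.023, 0.001, -0.0]
contact_force: [0.6, 0.5, 5.5]
opening: 0.134
gripper_force: 29.9
```

drive_tool(steps=[[[0,0,-0.001,0,0],[0,0,-0.001,0,0]]])

```text
time: 7.05
tcp_pos: [616.5, 161.1, 259.8]
tool_rot: [1.0, -0.023, 0.001, -0.0]
contact_force: [-1.0, -2.3, 10.3]
opening: 0.134
gripper_force: 29.9
```

drive_tool(steps=[[[0,0,-0.001,0,0],[0,0,-0.001,0,0]]])

```text
time: 7.25
tcp_pos: [616.6, 161.0, 259.7]
tool_rot: [1.0, -0.023, 0.002, 0.0]
contact_force: [-4.3, -2.4, 17.1]
opening: 0.133
gripper_force: 29.9
```

The bottom stop is reached, since the force jumped with no travel. I'll let it rise onto the catch.

drive_tool(steps=[[[0,0,0.003,0,0],[0,0,0.006,0,0],[0,0,0.009,0,0],[0,0,0.011,0,0],[0,0,0.011,0,0]]])

```text
time: 7.75
tcp_pos: [616.4, 161.1, 268.5]
tool_rot: [1.0, -0.023, 0.001, -0.0]
contact_force: [2.4, -1.0, 3.5]
opening: 0.129
gripper_force: 29.9
```

drive_tool(steps=[[[0,0,0.001,0,0],[0,0,0.001,0,0],[0,0,0.001,0,0]]])

```text
time: 8.05
tcp_pos: [616.2, 161.1, 269.0]
tool_rot: [1.0, -0.023, -0.0, 0.0]
contact_force: [2.3, -0.9, 5.3]
opening: 0.132
gripper_force: 29.9
```

drive_tool(steps=[[[0,0,0.001,0,0],[0,0,0.001,0,0],[0,0,0.001,0,0]]])

```text
time: 8.35
tcp_pos: [615.9, 161.3, 269.2]
tool_rot: [1.0, -0.023, -0.001, 0.0]
contact_force: [0.0, -0.2, -0.7]
opening: 0.138
gripper_force: 29.9
```

The force has gone to the cassette's weight at about 9.5 mm of rise, so the catch is holding. I'll release and go up.

drive_tool(steps=[[[0,0,0,0,0.03],[0,0,0,0,0.05],[0,0,0,0,0.05],[0,0,0,0,0.05],[0,0,0,0,0.05],[0,0,0,0,0.05]]])

```text
time: 8.95
tcp_pos: [616.2, 161.1, 270.0]
tool_rot: [1.0, -0.023, -0.0, -0.0]
contact_force: [0.3, -0.0, 0.9]
opening: 0.569
gripper_force: 0.0
```

drive_tool(steps=[[[0,0,0.02,0,0.05],[0,0,0.05,0,0.05],[0,0,0.09,0,0.05],[0,-0.04,0.1,0,0.05],[0,-0.08,0.1,0,0.05],[0,-0.12,0.1,0,0.05],[0,-0.16,0.1,0,0.05],[0,-0.2,0.1,0,0.05]]])

```text
time: 9.75
tcp_pos: [616.0, -40.4, 370.2]
tool_rot: [1.0, -0.023, 0.0, 0.0]
contact_force: [0.2, 0.4, 1.4]
opening: 0.573
gripper_force: 0.0
```

drive_tool(steps=[[[0,-0.04,0.0,0,0.05],[0,-0.08,0.0,0,0.05],[0,-0.08,0.0,0,0.05],[0,-0.08,0,0,0.05]]])

```text
time: 10.15
tcp_pos: [616.2, -119.2, 369.9]
tool_rot: [1.0, -0.023, -0.0, -0.0]
contact_force: [1.0, 0.8, -0.2]
opening: 0.57
gripper_force: 0.0
```

```bash
python3 look.py a2
```

```text
10.15 [ 616.16869696 -119.19801058  369.9025883 ] [ 0.99892112 -0.04643877] [ 0.99328653  0.84112232 -0.16204813] 0.5697110486318575 0.0
```

View pics/a2.png

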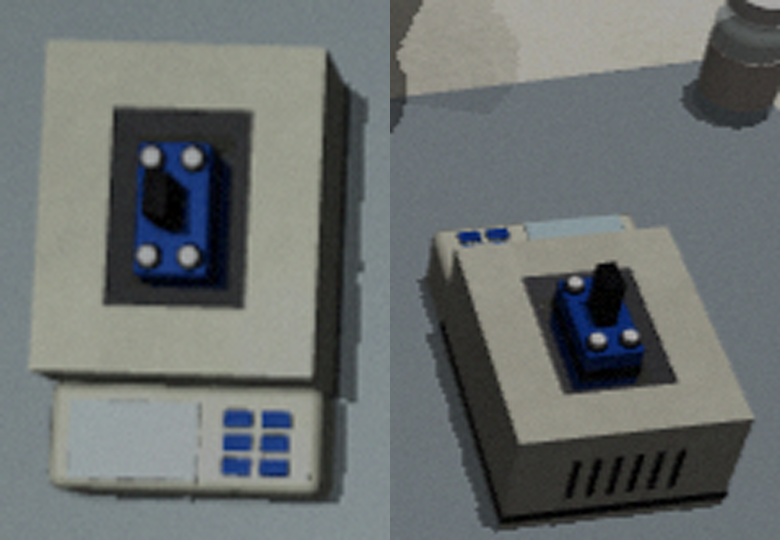

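The cassette stands upright and centred in the bay, with caps at (150,156), (192,156), (147,255) and (188,254) in the left half. I'll check its height by triangulating the front pair of caps.

Run:
```python
import pickle,numpy as np,cv2
from cell import r
from h import cast
d=pickle.load(open('d.pkl','rb'))
t=np.array([130+171/3.545,130+156/3.724])-.35;s=np.array([370+223.5/3.25,175+339/3.176])-.35
for z in (85,92,97,101,105,110,115):
    a=cast(d['top'],t,z)[0];b=cast(d['scene'],s,z)[0];print(z,a.round(1),b.round(1),np.linalg.norm(a-b).round(1))
tc=np.array([130+169.3/3.545,130+205/3.724])-.35;print(cast(d['top'],tc,101))
# reference: rim front corners (+x) same way
im=r.camera('top')['img'].astype(int)[270:310,405:450]
m=(im[:,:,2]-im[:,:,0]>40);print('short blue',m.sum(),(np.argwhere(m).mean(0)[::-1]+[405,270]).round(1),r.read_state()['contact_force'].round(1))
```

```text
85 [639.7 162.8  85. ] [626.2 165.5  85. ] 13.8
92 [638.2 161.2  92. ] [631.6 162.2  92. ] 6.6
97 [637.  160.2  97. ] [635.4 159.9  97. ] 1.6
101 [636.1 159.3 101. ] [638.5 158.1 101. ] 2.7
105 [635.2 158.4 105. ] [641.6 156.2 105. ] 6.7
110 [634.1 157.3 110. ] [645.4 153.9 110. ] 11.8
115 [633.  156.2 115. ] [649.2 151.6 115. ] 16.9
[[614.24360694 160.16832447 101.        ]]
short blue 292 [428.7 290.6] [-0.2 -0.2  0.4]
```

The cap tops triangulate to about z = 98–101. That fits the caught height of 101, against 115 if the carriage were up and 92 if it were at the bottom. The cassette is centred within about 2 mm and the short one has not moved, so I'm handing in.

```bash
python3 -c "
from cell import r
print(r.close_job())"
```

```text
the job is handed in; nothing more can be done
None
```

I loaded the long cassette upright in the bay and pressed it once to the bottom stop; by my camera and force checks the catch holds it and the short cassette hasn't moved. The job is handed in, but no verdict came back.

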